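Load the autoclave tray

TASK

Load the used labware into the steel autoclave tray: first the forceps, then the slide box they lie on (lid up, set down softly), both flat on the floor of the wide bay in the room the tube leaves, nothing on top of another; and stand the well plate from the sloping rack on its long edge in the narrow bay. The tube stays lying flat in the wide bay, and the beaker, jar, tip box and reagent bottle stay where they are.

Things in the scene. Friction and masses are not known exactly. Their poses are not given: they have to be found in the camera images.
- tray: fixed open steel tray, outside 262 (x) x 190 (y) x 45 mm high, walls, floor, divider 4 mm. Origin: centre of underside, z up. A full-height divider along x (y 61..65 mm) parts it: wide bay inside x -127..127, y -91..61 mm; narrow plate bay x -127..127, y 65..91 mm (26 mm wide). Inner floor z = 4 mm.
- plate: 24-well plate, pale slab 14 (x) x 128 (y) x 86 mm (z), 90 g, pink wells on +x face. Origin: centre of its 14 x 128 mm foot; z runs up its 86 mm side. At the start it stands in the rack, z leaning 0.61 rad (35 degrees) from vertical to the rack's -x side: tilt the tool likewise to pinch its 14 mm. Upper edge is free on both faces within 40 mm of its middle.
- rack: fixed white sloping rack, base 120 (x) x 150 (y) x 8 mm, 85 mm high; origin: centre of underside, z up. At y = +-48 mm, 12 mm wide rails run under the plate's lower face to 70 mm up the plate and 22 mm lips hold its other face; 32 mm cheeks stand 2 mm beyond its ends. The plate slides out upward along its own z.
- slidebox: white slide box with a blue band, 80 (x) x 50 (y) x 32 mm high, about 130 g. Origin: centre of its underside, z up. It stands on the pad; the forceps lie on its lid.
- forceps: closed steel forceps, 120 mm long (x), 8 mm high; handle (x -60..10 mm) 12 mm wide (y), nose (to x 60 mm) 6 mm wide; 35 g. Origin: mid length on the underside, z up. At the start they lie on the slide box's lid and stick out past its ends; good grip at x = -10 mm.
- tube: 50 ml tube, yellow-green, 116 mm long, purple hexagonal cap, 60 g. Origin: on its axis at mid length; x along the axis to the cap. Radius 14.5 mm, cap (x 38..58 mm) 29 mm across flats, 34 across corners. It already lies on the floor of the tray's wide bay, across it (roughly along the tray's y), anywhere along the bay: the forceps and the box go in the room it leaves.
- mat: fixed pale blue bench pad, 310 (x) x 200 (y) x 3 mm thick, on which slide box, beaker and jar stand. Origin: centre of its underside.
- beaker: bystander: small empty glass beaker, rim radius 26 mm, 68 mm high, on the pad. Origin: centre of its underside.
- jar: bystander: small white jar with red lid, radius 21.5 mm, 54 mm high, on the pad. Origin: centre of its underside.
- tipbox: bystander: white and blue pipette tip box, 80 (x) x 120 (y) x 52 mm high. Origin: centre of its underside.
- reagent: bystander: amber reagent bottle with blue cap, radius 30 mm, 130 mm high. Origin: centre of its underside.

How it is judged:
At the end, for the whole second after the job is handed in: Let go, at rest. Heights of origins over the tray's underside. Wide bay: forceps level (0.15 rad), under 18 mm; slide box lid up (0.12 rad), under 9 mm; tube still level (0.15 rad), under 24 mm. Narrow bay: plate foot under 10 mm, upright within 0.35 rad, within 70 mm of the bay's middle along x (x of forceps in the frame of tray between -0.122 and 0.122 m and y of forceps in the frame of tray between -0.088 and 0.058 m and angle between forceps's own x axis and vertical between 1.42 and 1.72 rad and z of forceps in the frame of tray below 0.018 m and x of slidebox in the frame of tray between -0.122 and 0.122 m and y of slidebox in the frame of tray between -0.088 and 0.058 m and z of slidebox in the frame of tray below 0.009 m and angle between slidebox's own z axis and vertical below 0.12 rad and x of tube in the frame of tray between -0.122 and 0.122 m and y of tube in the frame of tray between -0.088 and 0.058 m and angle between tube's own x axis and vertical between 1.42 and 1.72 rad and z of tube in the frame of tray below 0.024 m and y of plate in the frame of tray between 0.066 and 0.09 m and x of plate in the frame of tray between -0.07 and 0.07 m and z of plate in the frame of tray below 0.01 m and angle between plate's own z axis and vertical below 0.35 rad and linear speed of each of forceps, slidebox, tube, plate below 0.02 m/s and contact force between the fingers and forceps below 0.05 N and contact force between the fingers and slidebox below 0.05 N and contact force between the fingers and tube below 0.05 N and contact force between the fingers and plate below 0.05 N); the robot touches nothing.
It fails at once if the slide box is lifted more than 30 mm above the bench before the forceps have been moved across to the tray (forceps origin within 160 mm of the tray's centre, seen from above) (height (world z) of slidebox above 0.033 m and horizontal distance between forceps and tray above 0.16 m).
It fails at once if the slide box (glass slides inside) is dropped or slammed into the tray: it moves faster than 0.4 m/s within the last 16 mm above the tray's floor (a drop of about 8 mm) (horizontal distance between slidebox and tray below 0.15 m and z of slidebox in the frame of tray below 0.02 m and linear speed of slidebox above 0.4 m/s).
It fails at once if the beaker, the jar, the tip box or the reagent bottle is moved more than 20 mm or tipped more than 0.3 rad (distance of any of beaker, jar, tipbox, reagent from where it was at the start of the episode above 0.02 m or angle between any of beaker, jar, tipbox, reagent's own z axis and vertical above 0.3 rad).
It also fails if it takes over 72 s, if anything falls off the work surface, if the arm or the gripper's body presses on something with over 40 N, if the wrist force passes 120 N, or if a joint passes its speed limit or range.

ROBOT

A 7-joint arm with a two-finger parallel gripper is mounted at the origin on the work surface. World frame = base frame: x ahead of the robot, y to its left, z up, the work surface at z = 0. Lengths are in m, angles in rad, forces in N, time in s.
With the tool pointing down it reaches from about 0.425 to 0.975 m from the base axis. Payload 16.7 kg.
Tool frame: the origin (TCP) lies midway between the tips of the shut fingers; the grasp point (between the pads) lies 19 mm behind it; z points along the fingers, y is the line along which they close (so a half turn about z gives the same grasp; the last joint's range is limited). The gripper opens to 85 mm and grips with 20 to 120 N. Pads are 22 mm wide; open, the fingers measure 114 mm over their backs; the gripper's body (76 mm by 85 mm) begins 54 mm behind the grasp point. The pads swing forward as they close: fully open they stand 13 mm farther back than shut.
Start: joints at [-1.325, 0.426, 0.074, 1.606, -0.034, 1.111, -0.067], TCP at [0.26, 0.623, 0.199] pointing down, gripper open.
Joint ranges: [-2.85, 2.85], [-0.5, 2.14], [-1.23, 1.37], [0.21, 2.46], [-1.02, 4.16], [0.16, 2.05], [-2.73, 2.73]. Speed limits (rad/s): [1.89, 1.89, 2.39, 2.39, 3.01, 3.01, 3.01].

INTERFACE

Orientations are given as a 3x3 rotation matrix whose columns are the frame's x, y, z axes.
In Python, from rig import robot, claw, planner, vision, job, status gives the robot as it stands. Calls block until the motion is done:
- robot.move_to(position, orientation): joint-space move of the TCP to a pose.
- robot.move_l(position, attitude=None, v=0.15): straight line of the TCP; attitude=None keeps the orientation; v is the mean speed in m/s.
- robot.move_joints(angles): joint-space move.
- claw.set_gripper(opening, f_grip=None): finger opening in m; f_grip is the grip in N (None keeps the last); returns when the fingers have stopped.
- robot.wait(seconds).
- planner.ik(position, orientation): joint angles nearest the present ones, or None.
- vision.capture(name): name is "scene" or "top" or "wrist"; returns a dict with "img" (480x640x3 uint8, red, green, blue), "mtx" (3x3 intrinsics, pixels), "k1" (the pictures are not rectified: a ray, as slopes to the right and down, at radius r is drawn at 1 + k1 r^2 times it, then the intrinsics apply), "position" and "attitude" of the camera in the world; the wrist camera has in their place "T_tool_cam" (4x4, takes a point from camera to tool coordinates, whose origin is the TCP and whose axes are the flange's). Camera axes: x right, y up, looking along -z (the intrinsics and any distortion apply to the point x, -y, -z); pixel columns grow to the right and rows downward; lengths in m; the calibration is good to about 2 mm. A picture is of the moment at which its call begins: read the wrist's pose just before it. There is no depth.
A pose or a line that the arm cannot do raises robot.PlanningError and nothing moves.
- job.close_job(): hands the job in; it is judged then, once.
Readings, each from a call of its own:
- status.read_time(): time.
- status.read_q(): joint angles.
- status.read_dq(): joint speeds.
- status.read_joint_efforts(): joint torques, N m.
- status.read_eef_pos(): TCP position.
- status.read_orientation(): TCP orientation.
- status.read_force(): force on the tool from outside, world axes, zero at the start.
- status.read_ft_torque(): the same for the moment, N m.
- status.read_width(): finger opening in m.
- status.read_grip_force(): force on a finger pad.
Only numpy, scipy, OpenCV 4.12 (cv2) and the standard library are available. Lean on these libraries where they do the work, as an engineer would, in place of code of your own. Each camera call takes 0.05 s, during which the arm holds its last target. There are 200 camera calls.

## Working session

There is one attempt and no reset: what is moved stays moved. The work goes in short steps, each a Python script; the robot and the scene stay as the last script left them, time stands still between calls to the robot, and variables do not carry over. Pictures are saved under pics/ and viewed, at most 10 in all, crops included, and the job is handed in when it is done.

```bash
ls; mkdir -p pics; python3 - <<'E'
from rig import robot, claw, planner, vision, job, status
import cv2, numpy as np, pickle
d={}
for n in ("scene","top"):
    c=vision.capture(n); d[n]=c
    cv2.imwrite(f"pics/{n}0.png",c["img"][:,:,::-1])
    print(n,c["mtx"].tolist(),c["k1"],np.round(c["position"],4).tolist(),np.round(c["attitude"],4).tolist())
pickle.dump(d,open("cap0.pkl","wb"))
E
```

```text
pics
scene [[480.64531152836673, 0.0, 318.83857151813976], [0.0, 480.64531152836673, 243.64656848104784], [0.0, 0.0, 1.0]] -0.029395729747155395 [1.2856, -0.2251, 0.7005] [[0.3688, -0.6297, 0.6838], [0.9293, 0.267, -0.2553], [-0.0218, 0.7295, 0.6836]]
top [[531.0777909589307, 0.0, 330.2430592608987], [0.0, 531.0777909589307, 238.16407801144587], [0.0, 0.0, 1.0]] 0.02152080863017344 [0.4313, -0.0119, 0.996] [[-0.0009, 0.9809, -0.1946], [-0.9998, -0.0044, -0.0176], [-0.0181, 0.1945, 0.9807]]
```

View pics/top0.png

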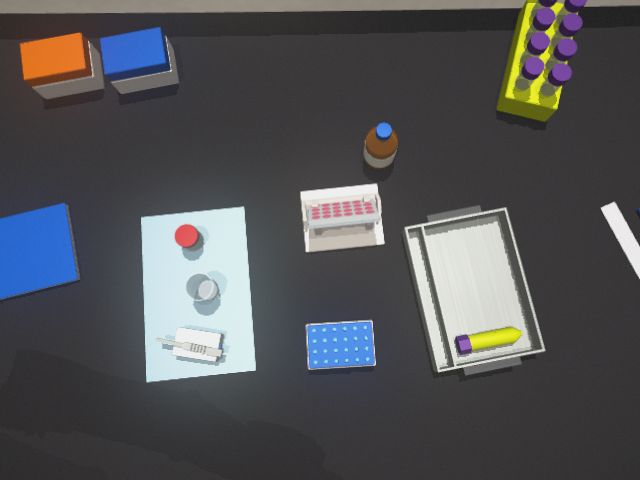

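View pics/scene0.png

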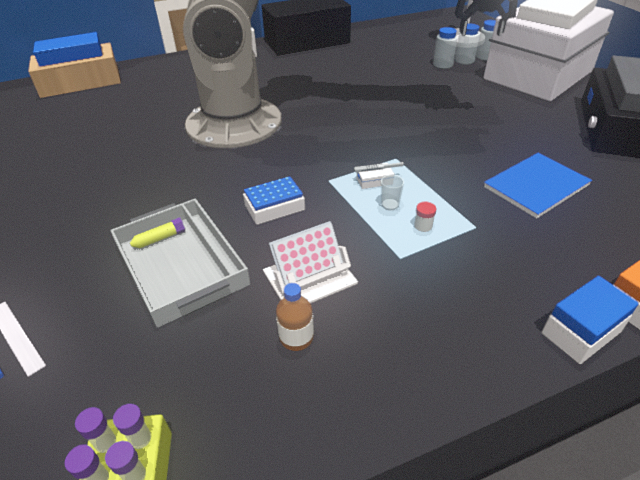

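The top view shows the tray at right, around (475,290), with the tube near its lower end. The rack and plate are at (342,215), and the box with the forceps is at (195,345). The beaker (203,288) and jar (187,236) share the pad with the box. The scene view confirms this layout. I'll enlarge both views for measuring.

```bash
cat > h.py <<'E'
import numpy as np, cv2, pickle
def ray(c,px):
    u=np.array(px,float).reshape(-1,2); K=c["mtx"]
    d=np.c_[(u[:,0]-K[0,2])/K[0,0],(u[:,1]-K[1,2])/K[1,1]]
    s=d.copy()
    for _ in range(10): s=d/(1+c["k1"]*(s**2).sum(1,keepdims=True))
    v=np.c_[s[:,0],-s[:,1],-np.ones(len(s))]@np.array(c["attitude"]).T
    return np.array(c["position"]),v
def plane(c,px,z):
    p,v=ray(c,px); return p+v*((z-p[2])/v[:,2])[:,None]
def tri(c1,u1,c2,u2):
    out=[]
    for a,b in zip(np.reshape(u1,(-1,2)),np.reshape(u2,(-1,2))):
        p,v=ray(c1,a);q,w=ray(c2,b);v=v[0]/np.linalg.norm(v);w=w[0]/np.linalg.norm(w)
        t=np.linalg.lstsq(np.c_[v,-w],q-p,rcond=None)[0]
        x,y=p+t[0]*v,q+t[1]*w; out.append([*((x+y)/2),np.linalg.norm(x-y)])
    return np.array(out)
def crop(im,x0,y0,w,h,s):
    k=cv2.resize(im[y0:y0+h,x0:x0+w],None,fx=s,fy=s,interpolation=cv2.INTER_CUBIC)[:,:,::-1].copy()
    for x in range(-(-x0//10)*10,x0+w,10):
        X=int((x-x0+.5)*s); cv2.line(k,(X,0),(X,5 if x%50 else 14),(0,255,255),1)
        if x%20==0: cv2.putText(k,str(x),(X-10,20),0,.32,(0,255,255),1)
    for y in range(-(-y0//10)*10,y0+h,10):
        Y=int((y-y0+.5)*s); cv2.line(k,(0,Y),(5 if y%50 else 14,Y),(0,255,255),1)
        if y%20==0: cv2.putText(k,str(y),(7,Y+4),0,.32,(0,255,255),1)
    return k
def mont(name,l,rs):
    H=600;M=np.zeros((H,800,3),np.uint8); M[:l.shape[0],:l.shape[1]]=l; y=0
    for r in rs: M[y:y+r.shape[0],l.shape[1]+4:l.shape[1]+4+r.shape[1]]=r; y+=r.shape[0]+4
    cv2.imwrite(name,M)
E
python3 - <<'E'
from h import *
d=pickle.load(open("cap0.pkl","rb"))
t=d["top"]["img"];s=d["scene"]["img"]
mont("pics/a.png",crop(t,398,200,150,180,3.3),[crop(t,150,315,90,60,3.3),crop(t,296,178,91,78,3.3)])
mont("pics/b.png",crop(s,105,195,145,128,3.2),[crop(s,345,150,70,62,4.5),crop(s,255,215,105,90,3.1)])
E
```

```text
(no output)
```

View pics/a.png

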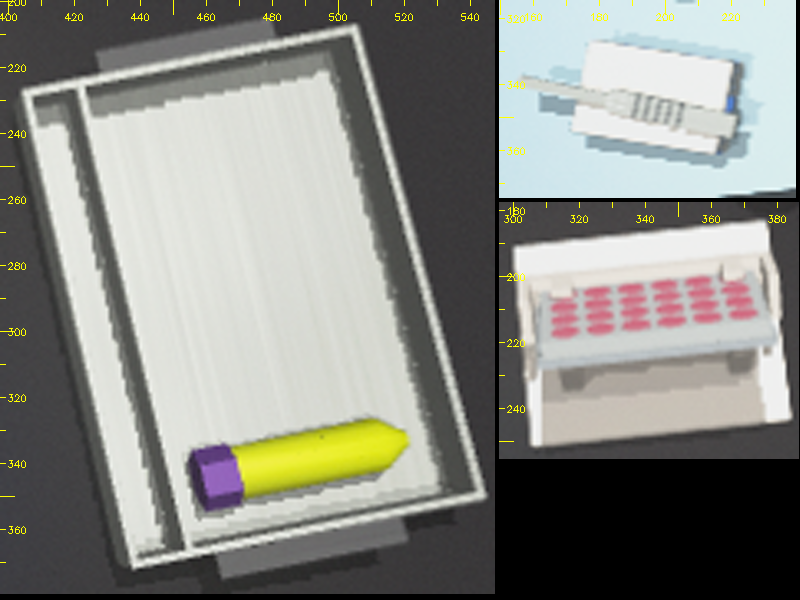

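View pics/b.png

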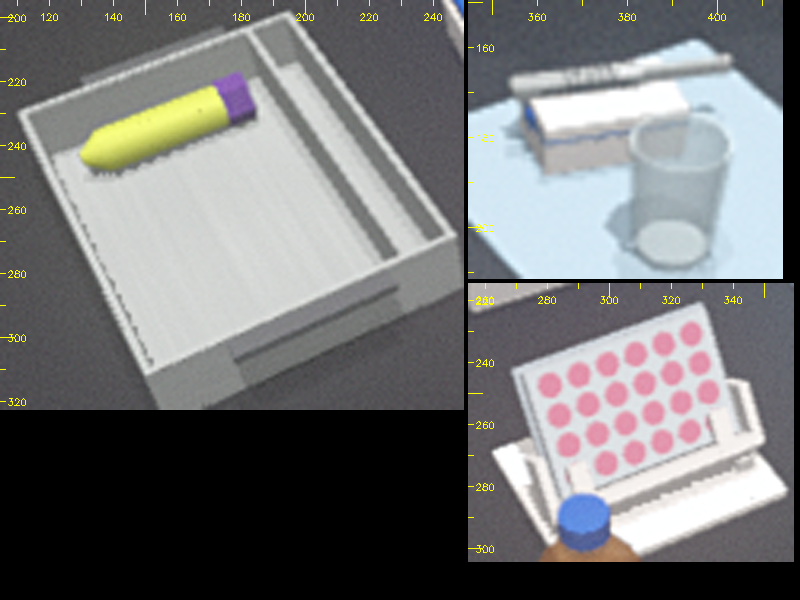

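Both crops are sharp. The top view gives the tray rim corners at about (404,227), (506,207), (545,350) and (438,372). It also gives the forceps ends at (155,339) and (221,353), with the handle on the right. The scene view shows the same corners. Next I triangulate these points, plus the well centroids and the tube masks.

```bash
python3 - <<'E'
from h import *
np.set_printoptions(precision=4,suppress=True)
d=pickle.load(open("cap0.pkl","rb")); T,S=d["top"],d["scene"]
P=lambda n,x:print(n,"\n",x)
P("tray ABCD",tri(T,[(404.2,227.4),(505.7,207.1),(544.8,349.5),(438.1,371.9)],S,[(247.3,267.9),(150.8,311.7),(110.8,229.8),(195.4,198.3)]))
P("forceps nose,handle",tri(T,[(155.3,338.7),(221.3,352.7)],S,[(402.7,162.8),(354.3,167.9)]))
P("lid -y+x,-y-x,+y+x",tri(T,[(222,333.3),(217.1,360.6),(177.1,326.6)],S,[(360.7,179.9),(356.5,171.1),(393.8,173.5)]))
P("lid plane4",plane(T,[(177.1,326.6),(222,333.3),(217.1,360.6),(171.3,353.9)],.035))
P("plate top -y,+y",tri(T,[(379.4,215.4),(307.9,222.7)],S,[(273.2,243.2),(330.6,221.3)]))
def cents(c,lo,hi,box,amin):
    h=cv2.cvtColor(c["img"],cv2.COLOR_RGB2HSV); m=cv2.inRange(h,lo,hi)
    n,_,st,ce=cv2.connectedComponentsWithStats(m)
    return np.array([ce[i] for i in range(1,n) if st[i,4]>=amin and box[0]<ce[i][0]<box[1] and box[2]<ce[i][1]<box[3]])
wt=cents(T,(160,60,120),(179,255,255),(296,387,178,256),8); ws=cents(S,(160,60,120),(179,255,255),(262,360,215,280),15)
print(len(wt),len(ws))
P("yt",cents(T,(22,120,80),(40,255,255),(400,550,200,380),100)); P("ys",cents(S,(22,80,80),(40,255,255),(100,250,190,320),100))
y=tri(T,cents(T,(22,120,80),(40,255,255),(400,550,200,380),100)[:1],S,cents(S,(22,80,80),(40,255,255),(100,250,190,320),100)[:1])
p=tri(T,cents(T,(125,80,40),(150,255,255),(400,550,200,380),50)[:1],S,cents(S,(125,80,40),(150,255,255),(100,250,190,320),50)[:1])
P("tube yellow, cap",np.r_[y,p])
print(np.round(wt[np.argsort(wt[:,1])],1).tolist());print(np.round(ws[np.argsort(ws[:,1])],1).tolist())
# beaker/jar rough
P("jar red top",plane(T,cents(T,(0,150,80),(8,255,255),(160,230,200,270),30),.054)); P("beaker bottom approx",plane(T,[(203,290)],.035))
E
```

```text
tray ABCD 
 [[ 0.6395 -0.1303  0.0449  0.0004]
 [ 0.6767 -0.3166  0.0445  0.0002]
 [ 0.4216 -0.3665  0.0463  0.0006]
 [ 0.3835 -0.1809  0.0452  0.0007]]
forceps nose,handle 
 [[0.4404 0.3145 0.0428 0.0007]
 [0.416  0.1963 0.0445 0.0004]]
lid -y+x,-y-x,+y+x 
 [[0.4495 0.1987 0.031  0.0018]
 [0.4021 0.2086 0.023  0.0009]
 [0.4616 0.2795 0.0346 0.0007]]
lid plane4 
 [[0.4618 0.2798 0.035 ]
 [0.4497 0.1987 0.035 ]
 [0.4023 0.2055 0.035 ]
 [0.4141 0.2873 0.035 ]]
plate top -y,+y 
 [[ 0.6496 -0.0792  0.099   0.004 ]
 [ 0.6364  0.0428  0.1009  0.0001]]
6 22
yt 
 [[494.1165 337.8476]]
ys 
 [[152.9835 235.0017]]
tube yellow, cap 
 [[ 0.4415 -0.2881  0.0204  0.0005]
 [ 0.4304 -0.232   0.023   0.0004]]
[[368.3, 207.4], [357.3, 207.4], [346.9, 208.3], [336.4, 209.6], [325.8, 210.5], [315.4, 212.9]]
[[326.5, 231.0], [317.8, 234.2], [308.7, 237.6], [329.4, 240.5], [299.6, 240.9], [320.4, 243.8], [290.3, 244.2], [311.5, 247.0], [281.0, 247.5], [332.1, 249.9], [302.5, 250.4], [323.5, 253.0], [293.3, 253.8], [314.4, 256.5], [284.0, 257.3], [305.5, 259.9], [326.1, 262.4], [296.3, 263.2], [317.3, 265.9], [287.0, 266.8], [308.3, 269.3], [299.1, 272.8]]
jar red top 
 [[0.6275 0.2669 0.054 ]]
beaker bottom approx 
 [[0.5271 0.2364 0.035 ]]
```

Tray: the rim is at z 0.045, the centre at (0.530,-0.249) and the yaw is 11.1°. The tube lies at tray x = -95 mm, which leaves x -77..127 free. The forceps top is at z 0.044, centred at (0.428,0.255). Next I get the plate axis from the wells, then pick the forceps.

```bash
cat >> h.py <<'E'
from rig import robot, claw, planner, vision, job, status
TR=np.array([.5303,-.2486,0]); YAW=np.radians(11.15)
def tw(x,y,z): return TR+[x*np.cos(YAW)-y*np.sin(YAW),x*np.sin(YAW)+y*np.cos(YAW),z]
def down(deg):
    a=np.radians(deg); y=np.array([np.cos(a),np.sin(a),0]); z=np.array([0,0,-1.]); return np.c_[np.cross(y,z),y,z]
def st(n): print(n,"t%.1f"%status.read_time(),np.round(status.read_eef_pos(),4),"w%.4f"%status.read_width(),"g%.1f"%status.read_grip_force(),"F",np.round(status.read_force(),1))
E
python3 - <<'E'
from h import *
np.set_printoptions(precision=4,suppress=True)
d=pickle.load(open("cap0.pkl","rb")); T,S=d["top"],d["scene"]
t=[(357.3,207.4),(346.9,208.3),(336.4,209.6),(325.8,210.5)]
s=np.array([[(293.3-3.0,244.2),(293.3,253.8),(296.3,263.2),(299.1,272.8)],[(299.6,240.9),(302.5,250.4),(305.5,259.9),(308.3,269.3)],[(308.7,237.6),(311.5,247),(314.4,256.5),(317.3,265.9)],[(317.8,234.2),(320.4,243.8),(323.5,253),(326.1,262.4)]]).mean(1)
print("wellcols",tri(T,t,S,s))
g=np.array([.4262,.2456,0]); best=None
q0=status.read_q()
for k in (0,180):
    A=[planner.ik(g+[0,0,.0365],down(-11.7+k)),planner.ik(tw(.085,-.025,.0065),down(11.15+k))]
    print(k,A)
    if all(a is not None for a in A):
        m=max(abs(a[6]) for a in A)
        if best is None or m<best[0]: best=(m,k)
k=best[1]; print("use",k)
R=down(-11.7+k)
robot.move_to(g+[0,0,.12],R); claw.set_gripper(.045)
st("above"); robot.move_l(g+[0,0,.0365],v=.15); st("at")
claw.set_gripper(0,30); st("closed")
robot.move_l(g+[0,0,.10]); st("up")
c=vision.capture("top"); cv2.imwrite("pics/f.png",crop(c["img"],130,200,140,160,3.5))
E
```

```text
wellcols [[ 0.672  -0.0445  0.0667  0.0007]
 [ 0.6704 -0.0256  0.0669  0.0005]
 [ 0.6682 -0.0066  0.0666  0.0004]
 [ 0.6665  0.0124  0.0669  0.0005]]
0 [array([-1.0319,  0.3862,  0.4544,  2.1673, -0.2794,  0.6429, -0.5854]), array([-0.2724,  0.8168,  0.8488,  1.7865, -0.7688,  0.9057,  1.1211])]
180 [array([-0.5509,  0.3572, -0.1209,  2.1397,  0.0699,  0.6482,  2.2174]), array([-0.3528,  0.9114,  1.0081,  1.7907, -0.923 ,  0.9943, -1.9047])]
use 0
above t2.1 [0.4262 0.2457 0.12  ] w0.0447 g0.0 F [ 0.4 -0.7  0.5]
at t2.8 [0.4266 0.2456 0.037 ] w0.0450 g0.0 F [-0.4  0.6  0.9]
closed t3.3 [0.4262 0.2457 0.0366] w0.0000 g0.0 F [ 1.2 -1.   0. ]
up t3.9 [0.4259 0.2457 0.0996] w0.0000 g0.0 F [-0.7  0.  -0.3]
```

```bash
python3 - <<'E'
from h import *
w=vision.capture("wrist"); pickle.dump([status.read_eef_pos(),status.read_orientation(),w],open("w1.pkl","wb")); 
print(w["T_tool_cam"])
s=vision.capture("scene")
cv2.imwrite("pics/g.png",cv2.hconcat([cv2.resize(w["img"],(400,300))[:,:,::-1],cv2.resize(crop(s["img"],335,130,100,75,4),(400,300))]))
E
```

```text
[[-1.25643421e-03  9.45240415e-01  3.26372454e-01  8.46373185e-02]
 [ 9.99998715e-01  8.62804943e-04  1.35083244e-03  6.69403598e-04]
 [ 9.95265647e-04  3.26373732e-01 -9.45240285e-01 -1.74413138e-01]
 [ 0.00000000e+00  0.00000000e+00  0.00000000e+00  1.00000000e+00]]
```

View pics/g.png

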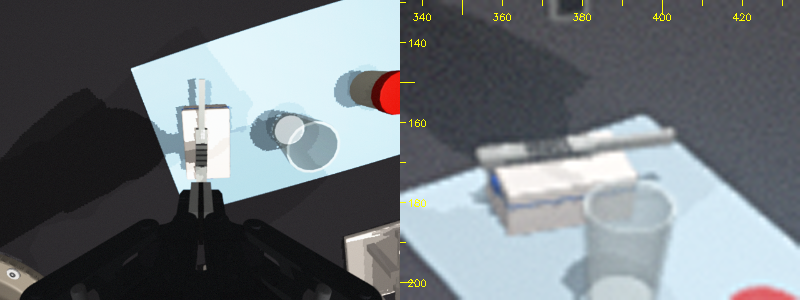

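The scene crop shows the forceps still on the lid, unmoved, with ends at about (403,163) and (354,168). The wrist view at left shows them in line with the fingers, so the pads closed just above them. I'll feel for the lid with the fingers half open and then close.

```bash
python3 - <<'E'
from h import *
g=np.array([.4262,.2456,0])
claw.set_gripper(.024); st("open")
robot.move_l(g+[0,0,.038],v=.15); robot.wait(.15); f0=status.read_force()[2]; st("s")
z=.038
while z>.024:
    z-=.001; robot.move_l(g+[0,0,z],v=.03); f=status.read_force()[2]
    print(round(z,4),round(f-f0,1),end="; ")
    if abs(f-f0)>4: break
st("touch")
z+=.0025; robot.move_l(g+[0,0,z],v=.05)
claw.set_gripper(0,30); st("closed")
print(z)
if status.read_width()>.004:
    robot.move_l(g+[0,0,z+.07]); robot.wait(.1); st("up")
E
```

```text
open t4.4 [0.4262 0.2455 0.0998] w0.0243 g0.0 F [ 0.  -1.  -0.3]
s t5.1 [0.4268 0.246  0.0389] w0.0240 g0.0 F [-0.6  0.4  0.3]
0.037 0.3; 0.036 -0.3; 0.035 0.0; 0.034 0.4; 0.033 -0.3; 0.032 0.5; 0.031 -0.0; 0.03 0.5; 0.029 -0.9; 0.028 0.1; 0.027 0.2; 0.026 -0.8; 0.025 -0.6; 0.024 -0.1; touch t8.6 [0.4262 0.2456 0.024 ] w0.0236 g0.0 F [ 0.4 -0.   0.2]
closed t9.2 [0.4262 0.2456 0.0265] w0.0002 g0.0 F [-1.1  0.3  0.6]
0.026499999999999985
```

```bash
python3 - <<'E'
from h import *
st("now")
w=vision.capture("wrist");s=vision.capture("scene");t=vision.capture("top")
pickle.dump([status.read_eef_pos(),status.read_orientation(),w],open("w2.pkl","wb"))
r=lambda i:cv2.resize(i,(400,300))
cv2.imwrite("pics/h.png",cv2.vconcat([cv2.hconcat([r(w["img"][:,:,::-1]),r(s["img"][:,:,::-1])]),cv2.hconcat([r(crop(t["img"],100,190,160,200,3)),r(crop(s["img"],315,60,140,105,3))])]))
print(w["mtx"],w["k1"],status.read_orientation())
E
```

```text
now t9.2 [0.4262 0.2456 0.0265] w0.0002 g0.0 F [-1.1  0.3  0.6]
[[374.0028103    0.         321.04545766]
 [  0.         374.0028103  233.35352831]
 [  0.           0.           1.        ]] -0.06129332659518803 [[ 2.02810657e-01  9.79217971e-01  4.53787771e-05]
 [ 9.79217972e-01 -2.02810657e-01  1.26698592e-05]
 [ 2.16098535e-05  4.18661316e-05 -9.99999999e-01]]
```

View pics/h.png

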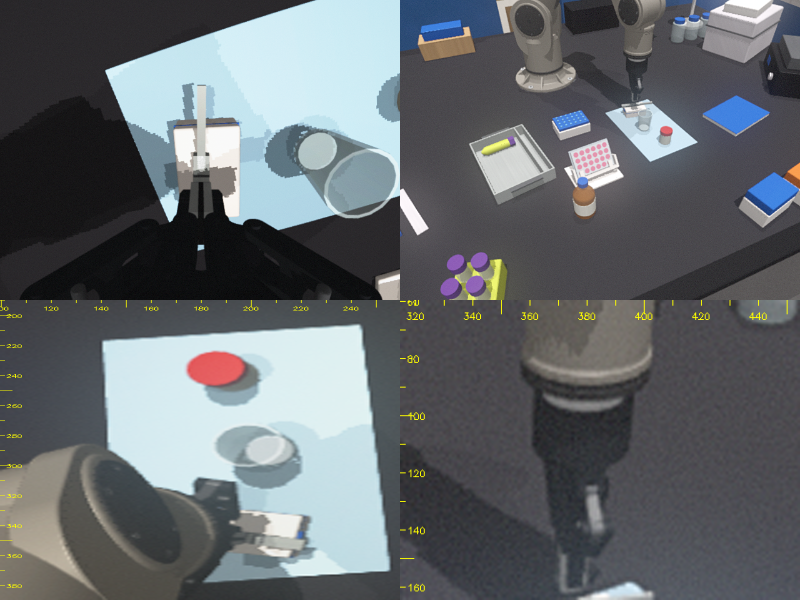

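The wrist and scene pictures show the fingertips still above the lid although the reported TCP z is 0.0265. The tip row in the wrist view, about 300 full size, puts the real tips roughly 16–20 mm behind the reported TCP. I'll calibrate that by touch.

```bash
python3 - <<'E'
from h import *
g=np.array([.4262,.2456,0])
robot.move_l(g+[0,0,.032],v=.15)
claw.set_gripper(.026); robot.wait(.1); f0=np.array(status.read_force()); st("open")
robot.move_l(g+[0,0,.025],v=.1)
z=.025
while z>.006:
    z-=.001; robot.move_l(g+[0,0,z],v=.05); f=np.array(status.read_force())-f0
    print(round(z,4),round(f[2],1),end="; ")
    if abs(f[2])>3.5: break
st("touch")
z+=.003; robot.move_l(g+[0,0,z],v=.05)
claw.set_gripper(0,30); st("closed")
print(z)
E
```

```text
open t10.1 [0.4262 0.2456 0.032 ] w0.0260 g0.0 F [ 0.7  0.5 -0.3]
0.024 0.5; 0.023 -0.1; 0.022 0.6; 0.021 0.0; 0.02 0.7; 0.019 0.3; 0.018 -0.7; 0.017 -0.1; 0.016 0.0; 0.015 0.8; 0.014 -0.8; 0.013 -0.7; 0.012 -0.0; 0.011 0.3; 0.01 0.7; 0.009 0.2; 0.008 0.8; 0.007 0.6; 0.006 0.8; touch t15.1 [0.4262 0.2456 0.0059] w0.0261 g0.0 F [-0.6  0.6  0.5]
closed t15.6 [0.4262 0.2457 0.0091] w0.0102 g29.3 F [-1.7  0.1  6.1]
0.008999999999999987
```

```bash
cat >> h.py <<'E'
def wcam(p,R,w):
    M=np.eye(4);M[:3,:3]=R;M[:3,3]=p;M=M@w["T_tool_cam"]
    return dict(mtx=w["mtx"],k1=w["k1"],position=M[:3,3],attitude=M[:3,:3])
E
python3 - <<'E'
from h import *
p,R,w=pickle.load(open("w2.pkl","rb"))
print("nose by wrist",plane(wcam(p,R,w),[(322,137.6)],.043),"fixed .4404 .3145")
g=np.array([.4262,.2456,0])
robot.move_l(g+[0,0,.12],v=.25); st("up")
R2=down(11.15)
robot.move_to(tw(.085,-.025,.11),R2); st("over tray")
p,R=status.read_eef_pos(),status.read_orientation(); w=vision.capture("wrist"); t=vision.capture("top"); s=vision.capture("scene")
pickle.dump([p,R,w],open("w3.pkl","wb"))
r=lambda i:cv2.resize(i,(400,300))
cv2.imwrite("pics/i.png",cv2.hconcat([r(w["img"][:,:,::-1]),cv2.resize(crop(s["img"],60,150,200,150,3),(400,300))]))
E
```

```text
nose by wrist [[0.44167158 0.31577344 0.043     ]] fixed .4404 .3145
up t16.2 [0.4261 0.2458 0.1203] w0.0100 g29.3 F [ 0.2 -0.3 -0.8]
over tray t18.2 [ 0.6188 -0.2554  0.1097] w0.0098 g29.3 F [-0.   0.2 -0.7]
```

View pics/i.png

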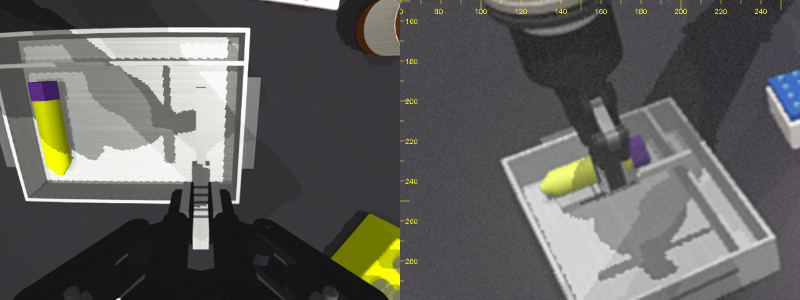

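The left wrist picture shows the forceps in the fingers, running up to a nose tip near (200,87) at half scale. That is 72 mm ahead of the TCP, so the grip is at about x = -12 mm. The wrist and fixed cameras agree to 1.5 mm, so only the finger reach is short, by about 26 mm. I lower them by feel.

```bash
cat >> h.py <<'E'
def feel(p,z0,z1,thr=4,step=.0015,v=.05):
    """step down from z0 to at lowest z1 until the upward force changes by thr"""
    robot.move_l([p[0],p[1],z0],v=.2); robot.wait(.15); f0=status.read_force()[2]; z=z0
    while z>z1:
        z=max(z-step,z1); robot.move_l([p[0],p[1],z],v=v); f=status.read_force()[2]-f0
        if abs(f)>thr: break
    print("feel z%.4f f%.1f"%(z,f)); return z
E
python3 - <<'E'
from h import *
p=tw(.085,-.025,0)
z=feel(p,-.013,-.0225,3)
st("down"); claw.set_gripper(.034); st("open")
robot.move_l([p[0],p[1],.12],v=.25); st("up")
# box feasibility + plate poses
B=np.array([.432,.2428,0])
for k in (0,180):
    for q in (planner.ik(B+[0,0,-.01],down(-8.4+k)),planner.ik(tw(.005,-.015,-.011),down(11.15+k))): print(k,None if q is None else np.round(q,2))
E
```

```text
feel z-0.0220 f3.1
down t20.7 [ 0.6187 -0.2568 -0.0218] w0.0099 g30.0 F [-0.6  0.5  3.2]
open t21.1 [ 0.6185 -0.2567 -0.0221] w0.0342 g0.0 F [0.2 0.4 0.4]
up t21.8 [ 0.6185 -0.2565  0.1203] w0.0339 g0.0 F [ 0.4  0.2 -0.1]
0 [-1.15  0.53  0.64  2.19 -0.58  0.59 -0.24]
0 [-0.07  0.64  0.55  1.95 -0.51  0.69  0.99]
180 [-0.59  0.44 -0.07  2.16  0.05  0.55  2.3 ]
180 [-0.35  0.86  1.01  1.97 -0.96  0.9  -1.77]
```

```bash
python3 - <<'E'
from h import *
t=vision.capture("top"); s=vision.capture("scene")
i=t["img"][315:375,150:240]; h=cv2.cvtColor(i,cv2.COLOR_RGB2HSV)
m=((h[...,1]<14)&(h[...,2]>185)).astype(np.uint8); m=cv2.morphologyEx(m,cv2.MORPH_OPEN,np.ones((3,3)))
c=max(cv2.findContours(m,0,2)[0],key=cv2.contourArea); r=cv2.minAreaRect(c); b=cv2.boxPoints(r)+[150,315]
P=plane(t,b,.035)[:,:2]; print(r[1],np.round(P,4).tolist()); C=P.mean(0)
e=P-np.roll(P,1,0); l=np.linalg.norm(e,axis=1); L=e[np.argmax(l)]; a=np.degrees(np.arctan2(L[1],L[0]))%180; print("C",C,"ang",a,l)
ok=np.linalg.norm(C-[.432,.2428])<.008 and abs(a-81.6)<6 and .07<l.max()<.09 and .042<l.min()<.06
print(ok)
if ok:
    a=(a+81.6)/2; C=np.r_[(C+[.432,.2428])/2,0]
    robot.move_to(C+[0,0,.10],down(a-90)); claw.set_gripper(.066,45); st("above")
    p,R=status.read_eef_pos(),status.read_orientation(); w=vision.capture("wrist"); pickle.dump([p,R,w],open("w4.pkl","wb"))
    robot.move_l(C+[0,0,-.012],v=.2); feel(C,-.013,-.021,3,.002,.06); st("in")
    claw.set_gripper(.03,45); st("closed")
E
```

```text
(44.932899475097656, 28.510725021362305) [[0.413, 0.2872], [0.4622, 0.2824], [0.45, 0.2022], [0.401, 0.2079]]
C [0.43156655 0.2449445 ] ang 81.29225340599456 [0.0802684  0.04945044 0.08112429 0.04925506]
True
above t24.3 [0.4319 0.2437 0.1   ] w0.0659 g0.0 F [-0.7  1.   0.7]
feel z-0.0210 f-0.3
in t26.4 [ 0.4317  0.2438 -0.0211] w0.0663 g0.0 F [ 1.1  0.5 -0.2]
closed t26.7 [ 0.4318  0.2439 -0.0208] w0.0493 g46.3 F [-1.2  0.4  4.9]
```

```bash
python3 - <<'E'
from h import *
p=np.array(status.read_eef_pos())
robot.move_l([p[0],p[1],.03],v=.15); robot.wait(.1); st("lift"); robot.move_l([p[0],p[1],.10],v=.25)
T=tw(.005,-.015,0)
robot.move_to(tw(.005,-.015,.10),down(11.15)); robot.wait(.1); st("over")
if status.read_width()>.045:
    robot.move_l([T[0],T[1],.01],v=.2)
    z=feel(T,-.011,-.0225,3,.0015,.04); st("down")
    robot.wait(.1); claw.set_gripper(.058); st("open")
    robot.move_l([T[0],T[1],.14],v=.25); st("up")
    p,R=status.read_eef_pos(),status.read_orientation(); w=vision.capture("wrist"); t=vision.capture("top"); s=vision.capture("scene")
    pickle.dump([p,R,w,t,s],open("w5.pkl","wb"))
    r=lambda i:cv2.resize(i,(400,300))
    cv2.imwrite("pics/j.png",cv2.hconcat([r(w["img"][:,:,::-1]),cv2.resize(crop(s["img"],90,180,180,135,3),(400,300))]))
E
```

```text
lift t27.3 [0.4312 0.2438 0.0292] w0.0496 g46.7 F [-0.8  0.1 -1.1]
over t29.7 [ 0.5385 -0.2612  0.0998] w0.0491 g46.7 F [-0.2  0.  -0.8]
feel z-0.0200 f5.6
down t32.2 [ 0.5383 -0.2625 -0.0198] w0.0491 g47.6 F [-1.3  1.9  4.9]
open t32.6 [ 0.5381 -0.2624 -0.02  ] w0.0580 g0.0 F [-0.6 -0.1  0. ]
up t33.4 [ 0.5379 -0.2618  0.1395] w0.0581 g0.0 F [-0.6 -0.6 -0.5]
```

View pics/j.png

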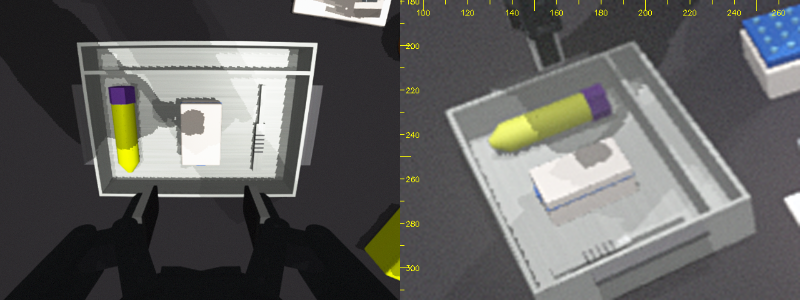

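Wrist view: the box lies lid up at (200,135), and the forceps lie flat and separate at (258,130). The tube is untouched at (125,130). Now the plate: I check the tray corners through the wrist camera, test reach and pick.

```bash
cat >> h.py <<'E'
PY=np.radians(5.5); TL=np.radians(35); rx=np.array([np.cos(PY),np.sin(PY),0]); Zu=np.array([0,0,1.])
zp=-np.sin(TL)*rx+np.cos(TL)*Zu; xp=np.cos(TL)*rx+np.sin(TL)*Zu
TOP=np.array([.644,-.0183,.101])-.007*xp
def rot(y,z): return np.c_[np.cross(y,z),y,z]
E
python3 - <<'E'
from h import *
p,R,w,t,s=pickle.load(open("w5.pkl","rb"))
c=plane(wcam(p,R,w),np.array([(78,44),(317,43),(296,195),(101,196)])/.625,.045)
print(np.round(c,4).tolist(),"C",c.mean(0),"fixed",TR)
grasp=TOP-.0515*zp; plc=tw(0,.078,.0385)
best=[]
q0=status.read_q()
for sgn in (1,-1):
    Rg=rot(sgn*xp,-zp)
    qs=[planner.ik(x,Rg) for x in (grasp,grasp+.06*zp,grasp+.075*zp+[0,0,.06])]
    for k in (0,180):
        q=planner.ik(plc,down(np.degrees(YAW)+90+k)); q2=planner.ik(plc+[0,0,.15],down(np.degrees(YAW)+90+k))
        print(sgn,k,[None if v is None else np.round(v,2).tolist() for v in qs+[q,q2]])
E
```

```text
[[0.3864, -0.1807, 0.045], [0.6408, -0.13, 0.045], [0.6776, -0.3133, 0.045], [0.4229, -0.3651, 0.045]] C [ 0.53195624 -0.24728949  0.045     ] fixed [ 0.5303 -0.2486  0.    ]
1 0 [[0.78, 0.62, -1.02, 2.2, 1.78, 0.46, -1.53], [0.83, 0.44, -1.02, 2.24, 1.55, 0.33, -1.38], [-0.8, 0.14, 0.82, 2.29, -0.78, 0.21, 0.8], [-0.14, 0.45, 0.43, 2.05, -0.29, 0.69, 2.24], [-0.29, 0.25, 0.58, 1.94, -0.16, 1.0, 2.13]]
1 180 [[0.78, 0.62, -1.02, 2.2, 1.78, 0.46, -1.53], [0.83, 0.44, -1.02, 2.24, 1.55, 0.33, -1.38], [-0.8, 0.14, 0.82, 2.29, -0.78, 0.21, 0.8], [-0.62, 0.78, 1.16, 2.08, -0.92, 0.94, -0.31], [-0.73, 0.46, 1.23, 1.96, -0.5, 1.07, -0.66]]
-1 0 [[0.78, 0.62, -1.02, 2.2, 1.78, 0.46, 1.61], [0.68, 0.37, -0.84, 2.25, 1.55, 0.24, 1.73], [0.7, 0.19, -0.82, 2.21, 0.6, 0.22, 2.63], [-0.14, 0.45, 0.43, 2.05, -0.29, 0.69, 2.24], [-0.29, 0.25, 0.58, 1.94, -0.16, 1.0, 2.13]]
-1 180 [[0.78, 0.62, -1.02, 2.2, 1.78, 0.46, 1.61], [0.68, 0.37, -0.84, 2.25, 1.55, 0.24, 1.73], [0.7, 0.19, -0.82, 2.21, 0.6, 0.22, 2.63], [-0.62, 0.78, 1.16, 2.08, -0.92, 0.94, -0.31], [-0.73, 0.46, 1.23, 1.96, -0.5, 1.07, -0.66]]
```

```bash
python3 - <<'E'
from h import *
grasp=TOP-.0515*zp+[.0007,.0006,0]
p=np.array(status.read_eef_pos())
robot.move_l([p[0],p[1],.22],v=.3)
Rg=rot(xp,-zp)
pre=grasp+.075*zp+[0,0,.03]
print(np.round(planner.ik(pre,Rg),2))
robot.move_to(pre,Rg); claw.set_gripper(.044,50); st("pre"); print(np.round(status.read_q(),2))
c0=status.read_orientation(); w=vision.capture("wrist"); pickle.dump([status.read_eef_pos(),c0,w],open("w6.pkl","wb")); cv2.imwrite("pics/k.png",w["img"][:,:,::-1])
try:
    robot.move_l(grasp+.06*zp,v=.15); st("line1"); print(np.round(status.read_q(),2))
    robot.move_l(grasp+.03*zp,v=.15); st("line2")
except robot.PlanningError as e: print("ERR",e)
E
```

```text
[ 0.71  0.26 -0.85  2.24  1.03  0.2  -0.92]
pre t36.3 [ 0.6256 -0.0195  0.1462] w0.0439 g0.0 F [0.6 0.3 0.1]
[ 0.71  0.26 -0.84  2.24  1.03  0.2  -0.92]
line1 t37.0 [ 0.6341 -0.0184  0.104 ] w0.0440 g0.0 F [-0.1  0.7  1.1]
[ 0.55  0.33 -0.69  2.26  1.56  0.18 -1.45]
line2 t37.3 [ 0.6509 -0.0171  0.0793] w0.0442 g0.0 F [ 1.   0.8 -0.8]
```

View pics/k.png

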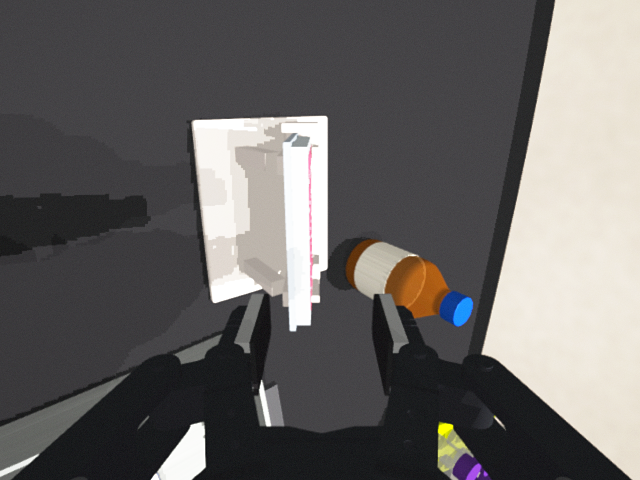

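The plate's upper edge is a strip at columns 289–311, centre 300 against 294 expected, with the fingers well astride it. I shift 2 mm toward the wells and grasp.

```bash
python3 - <<'E'
from h import *
g=TOP-.0515*zp+[.0007,.0006,0]+.002*xp
def l(p,**k):
    robot.move_l(p,**k); print(np.round(status.read_q(),2))
l(g,v=.1); st("in"); 
claw.set_gripper(0,50); st("closed")
if status.read_width()>.008:
    try:
        l(g+.03*zp,v=.1); st("a"); l(g+.075*zp,v=.15); st("b"); l(g+.075*zp+[0,0,.04],v=.15); st("c")
    except robot.PlanningError as e: print("ERR",e)
    for k in (0,180):
        for h in (.12,.2):
            q=planner.ik(tw(0,.078,.0385+h),down(np.degrees(YAW)+90+k)); print(k,h,None if q is None else np.round(q,2))
E
```

```text
[ 0.58  0.51 -0.76  2.2   1.85  0.3  -1.68]
in t37.8 [ 0.6696 -0.0152  0.0563] w0.0439 g0.0 F [-0.5 -0.1  0.2]
closed t38.1 [ 0.6698 -0.0154  0.0567] w0.0125 g48.9 F [-10.9  -2.7  13.3]
[ 0.57  0.42 -0.73  2.23  1.74  0.24 -1.6 ]
a t38.6 [ 0.653  -0.0171  0.0809] w0.0129 g49.2 F [-0.4 -0.2 -0. ]
[ 0.61  0.31 -0.75  2.26  1.4   0.18 -1.29]
b t39.1 [ 0.6273 -0.0198  0.1169] w0.0131 g49.3 F [-0.6  0.5 -0.7]
[ 0.79  0.27 -0.93  2.22  0.96  0.24 -0.85]
c t39.7 [ 0.627  -0.0198  0.1564] w0.0129 g49.3 F [-0.3  0.5 -0.7]
0 0.12 [ 1.03  0.43 -1.02  1.9   0.42  1.05  1.59]
0 0.2 [ 1.05  0.32 -1.03  1.81  0.3   1.18  1.7 ]
180 0.12 [ 0.89  0.36 -0.83  1.9   0.32  1.01 -1.46]
180 0.2 [ 0.99  0.3  -0.94  1.81  0.26  1.16 -1.41]
```

```bash
python3 - <<'E'
from h import *
R=down(np.degrees(YAW)+270); P=tw(0,.078,0)+[.0007,.0006,0]
robot.move_to(P+[0,0,.0385+.13],R); robot.wait(.2); st("over")
z=feel(P,.092,.034,4,.002,.08); st("down")
p,RR=status.read_eef_pos(),status.read_orientation(); w=vision.capture("wrist"); s=vision.capture("scene"); t=vision.capture("top")
pickle.dump([p,RR,w,t,s],open("w7.pkl","wb"))
r=lambda i:cv2.resize(i,(400,300))
cv2.imwrite("pics/l.png",cv2.hconcat([r(w["img"][:,:,::-1]),cv2.resize(crop(s["img"],90,160,200,150,3),(400,300))]))
E
```

```text
over t40.7 [ 0.5158 -0.1708  0.1681] w0.0130 g49.2 F [ 0.3 -0.6 -1.9]
feel z0.0380 f14.8
down t48.1 [ 0.5164 -0.1715  0.0387] w0.0130 g51.7 F [-4.2  0.2 13.7]
```

Floor contact came at z 0.038, exactly where predicted, so the plate is seated. I release and check.

```bash
python3 - <<'E'
from h import *
p=np.array(status.read_eef_pos())
robot.move_l([p[0],p[1],.0388],v=.05); claw.set_gripper(.035); st("open")
robot.move_l([p[0],p[1],.17],v=.2); st("up")
w=vision.capture("wrist")
robot.move_to([.45,.15,.28],down(-11)); robot.wait(.3); st("away")
s=vision.capture("scene"); t=vision.capture("top")
r=lambda i:cv2.resize(i,(400,300))
cv2.imwrite("pics/m.png",cv2.vconcat([cv2.hconcat([r(w["img"][:,:,::-1]),cv2.resize(crop(s["img"],90,160,200,150,3),(400,300))]),cv2.hconcat([r(t["img"][:,:,::-1]),r(s["img"][:,:,::-1])])]))
E
```

```text
open t48.9 [ 0.5164 -0.1715  0.0387] w0.0349 g0.0 F [-0.4 -0.3  0.6]
up t49.7 [ 0.5157 -0.1716  0.169 ] w0.0350 g0.0 F [-0.   0.  -0.9]
away t51.3 [0.4502 0.1495 0.2798] w0.0345 g0.0 F [-0.2 -0.2  0.4]
```

View pics/m.png

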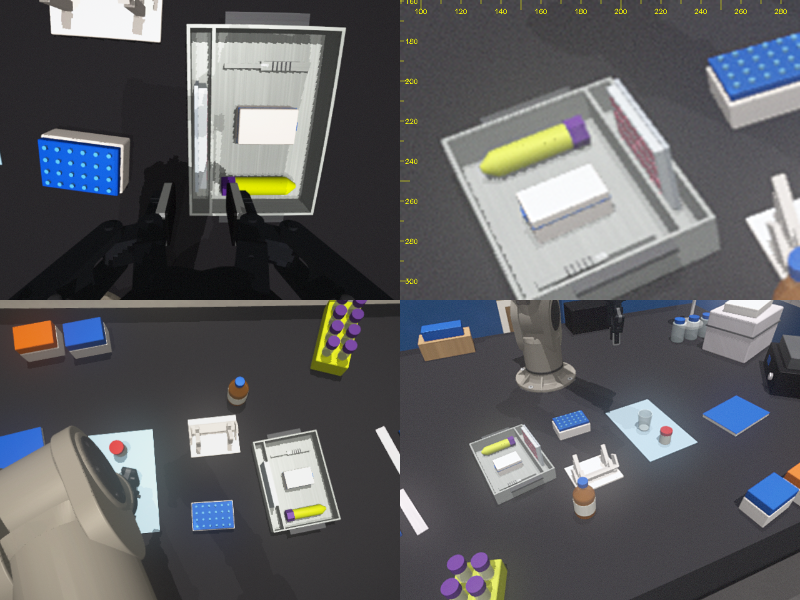

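The plate stands upright in the narrow bay, at (200,140) in the wrist view. The forceps, box and tube lie flat and apart in the wide bay, and the bystanders are unmoved.

```bash
python3 -c "
from rig import job
print(job.close_job())"
```

```text
the job is handed in; nothing more can be done
None
```

I handed the job in at about 51 s: the forceps and slide box lie flat and apart beside the tube in the wide bay, the plate stands upright in the narrow bay, and the last pictures show the other items where they were (no verdict was returned).

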